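# Hold the trimmer's blade carrier open for the next gear

### The arm

A 7-joint arm with a two-finger parallel gripper is mounted at the origin on the work surface. World frame = base frame: x ahead of the robot, y to its left, z up, the work surface at z = 0. Lengths are in m, angles in rad, forces in N, time in s.
With the tool pointing down it reaches from about 0.35 to 0.9 m from the base axis. Payload 7.2 kg.
Tool frame: the origin (TCP) lies between the finger pads; the fingertips stand 19 mm ahead of it and the grasp point (between the pads) is the TCP (manip.tip_extent is the z of the fingertips in the tool frame, in m); z points along the fingers, y is the line along which they close (so a half turn about z gives the same grasp; the last joint's range is limited). The gripper opens to 85 mm and grips with 20 to 120 N. Pads are 22 mm wide; open, the fingers measure 114 mm over their backs; the gripper's body (76 mm by 85 mm) begins 54 mm behind the grasp point. The pads swing forward as they close: fully open they stand 13 mm farther back than shut.
Start: joints at [1.133, 0.411, -0.013, 1.596, 0.006, 1.134, -0.082], TCP at [0.226, -0.583, 0.25] pointing down, gripper open.
Joint ranges: [-2.95, 2.95], [-0.29, 1.99], [-1.47, 1.44], [0.14, 2.54], [-1.03, 4.17], [0.13, 1.85], [-2.86, 2.86]. Speed limits (rad/s): [2.39, 2.39, 3.01, 3.01, 3.14, 3.14, 3.14].

### API

Orientations are given as a unit quaternion [x, y, z, w].
In Python, from rig import manip gives the robot as it stands. Calls block until the motion is done:
- manip.movep(position, orientation): joint-space move of the TCP to a pose.
- manip.servo_line(position, attitude=None, feed=0.15, force_limit=None): straight line of the TCP; attitude=None keeps the orientation; feed is the mean speed in m/s. With force_limit (N) it stops when the force on the tool has changed by that much, and returns True; else False.
- manip.goto_joints(angles): joint-space move.
- manip.command_gripper(opening, grip_force=None): finger opening in m; grip_force is the grip in N (None keeps the last); returns when the fingers have stopped.
- manip.sleep(seconds).
- manip.solve_ik(position, orientation): joint angles nearest the present ones, or None.
- manip.observe(): the state.
- manip.grab_frame(name): name is "scene" or "top" or "wrist"; returns a dict with "image" (400x640x3 uint8, blue, green, red), "intrinsics" (3x3 intrinsics, pixels), "R" (3x3) and "t" (3): a world point X has camera coordinates R X + t; the wrist camera has in their place "mount" (4x4, takes a point from camera to tool coordinates, whose origin is the TCP and whose axes are the flange's). Camera axes: x right, y down, z forward; pixel columns grow to the right and rows downward; lengths in m; the calibration is good to about 2 mm. A picture is of the moment at which its call begins: read the wrist's pose just before it. There is no depth.
A pose or a line that the arm cannot do raises manip.MotionError and nothing moves.
- manip.sign_off(): hands the job in; it is judged then, once.
The state is a dict: "t": time; "joint_pos": joint angles; "qvel": joint speeds; "tau": joint torques, N m; "tool_pos": TCP position; "tool_rot": TCP orientation; "contact_force": force on the tool from outside, world axes, zero at the start; "ft_torque": the same for the moment, N m; "gripper_width": finger opening in m; "grasp_force": force on a finger pad.
Only numpy, scipy, OpenCV 4.12 (cv2) and the standard library are available. Lean on these libraries where they do the work, as an engineer would, in place of code of your own. Each camera call takes 0.05 s, during which the arm holds its last target. There are 200 camera calls.

### The job

The opened orange hedge trimmer needs its next gear, the one lying in the blue tray: pull the spring-loaded blade carrier out by its black upright tab until its red pointer stands inside the mark for that gear (yellow mark for the small brass gear, white mark for the big steel gear). Do not pull it on past that mark, and leave the gears, the spare motor and the screwdriver where they are. Finish while still holding the tab, with the pointer steady inside the mark, so that the gear can be dropped in; do not let go at the end.

Things in the scene. Friction and masses are not known exactly. Their poses are not given: they have to be found in the camera images.
- shell: Opened half shell of a hedge trimmer, orange plastic, fixed to the bench, 375 x 190 mm with walls 36 mm high. Origin on the bench surface, 90 mm behind the nose wall. Its x axis points out of the nose (the direction in which the carrier is pulled), y towards the fitted motor, z up. It stands at varying places and yaw; the nose points roughly to the robot's right.
- travel (a joint): Travel of the spring-return blade carrier along the shell's x axis, in m: 0 fully in (where it starts), end stop at 0.080. The pointer is centred in the yellow mark at 0.030 and in the white mark at 0.055; each mark is 10 mm wide. The spring pulls it back in with about 5 N at 0, 9 N at 0.030 and 12.5 N at 0.055.
- pull_tab (a point): Black upright tab at the outer end of the carrier's steel bar, 20 mm along x, 34 mm along y, its axes parallel to the shell's. Point 2 mm below the centre of its top face; top 82 mm above the bench, the bar's top 24 mm. At travel 0 this point is at x 160, y -20, z 80 mm in the shell's frame, its near face 60 mm clear of the nose wall. Free on all sides above the bar.
- carrier: The sliding blade carrier: black block inside the shell with the red pointer, flat steel bar through the nose, and the black upright pull tab at its outer end. Its frame coincides with the shell's at travel 0 and moves along the shell's x.
- pointer (a point): Middle of the outer half of the red pointer line (3 mm wide, across the carrier), 37 mm above the bench; moves with the carrier.
- yellow_mark (a point): Centre of the yellow band (10 mm long along the shell's x) on the dark scale strip beside the carrier, 37 mm above the bench: the mark for the small brass gear, nearer to the pointer's start.
- white_mark (a point): Centre of the white band (10 mm long along the shell's x) on the same strip, 25 mm farther out: the mark for the big steel gear.
- next_tray_in (a point): Centre of the inner floor of the blue tray (130 x 130 x 22 mm, fixed), which holds the gear to be fitted next.
- spare_tray_in (a point): Centre of the inner floor of the grey tray (same size, fixed), which holds the other gear. The two trays change places between starts.
- big_gear: Big steel gear, 90 mm across the teeth, 12 mm thick with a 4 mm raised hub, lying flat in one of the trays. Origin at the centre of its underside.
- small_gear: Small brass gear, 60 mm across the teeth, 12 mm thick with a 4 mm raised hub, lying flat in the other tray. Origin at the centre of its underside.
- motor: Spare electric motor, a silver can 38 mm across and 57 mm tall standing on its end, shaft up to 73 mm. Origin at the centre of its underside. To be left alone.
- screwdriver: Screwdriver with a red handle lying on the bench along its own x axis, between the trays and the shell. To be left alone.
Not all that is in view belongs to the job. Of the things that look like the small_gear, take the one that is farthest to the robot's left at the start. Of the things that look like the part that bears next_tray_in, take the one that is farthest from the robot's base at the start.

How it is judged:
By the outcome, as a careful person would: the job done as asked, in the order asked, and still so for the second after the job is handed in, while the arm keeps its last pose, push and grip.
It also fails if it takes over 32 s, if anything falls off the work surface, if the arm or the gripper's body presses on something with over 40 N, if the wrist force passes 120 N, or if a joint passes its speed limit or range.

## Working session

There is one attempt and no reset: what is moved stays moved. The work goes in short steps, each a Python script; the robot and the scene stay as the last script left them, time stands still between calls to the robot, and variables do not carry over. Pictures are saved under pics/ and viewed, at most 10 in all, crops included, and the job is handed in when it is done.

```bash
ls; mkdir -p pics; python3 - <<'E'
from rig import manip
import cv2,numpy as np
for n in("scene","top"):
    f=manip.grab_frame(n); cv2.imwrite(f"pics/{n}0.png",f["image"]); np.savez(f"pics/{n}0.npz",**f); print(n,f["intrinsics"].tolist(),(-f["R"].T@f["t"]).round(3))
o=manip.observe();print(o["t"],o["tool_pos"],o["tool_rot"],o["contact_force"],manip.tip_extent)
E
```

```text
pics
scene [[468.9206150679793, 0.0, 316.3477669465466], [0.0, 468.9206150679793, 202.95176871501937], [0.0, 0.0, 1.0]] [1.324 0.117 0.849]
top [[397.1090970643807, 0.0, 317.83351512753677], [0.0, 397.1090970643807, 200.3317023663406], [0.0, 0.0, 1.0]] [ 0.367 -0.22   1.118]
0.1 [ 0.22569095 -0.58238513  0.24951725] [ 9.82952039e-01  1.83860670e-01 -1.95044164e-04 -7.11167572e-04] [-0.40690779  0.87270845 -0.50089193] 0.019
```

View pics/top0.png

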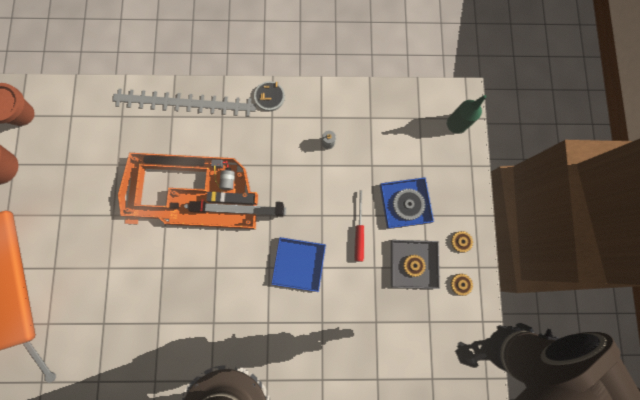

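View pics/scene0.png

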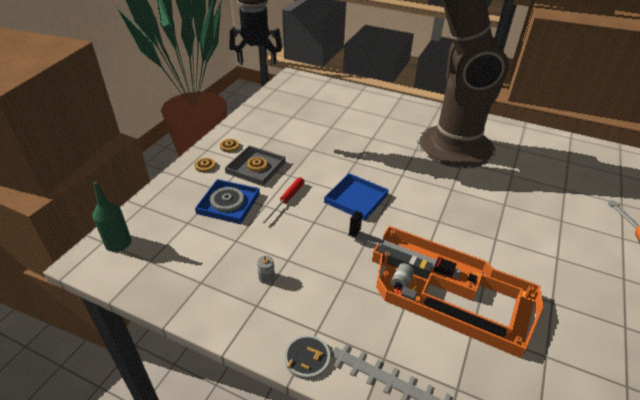

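Top view: there are two blue trays, one at (405,203) holding the big steel gear and an empty one at (297,265) nearer the base. The grey tray is at (414,265) with a small gear in it, and loose brass decoys lie at (461,241) and (461,285). The far blue tray holds the steel gear, so the target is the white mark (0.055). Tab candidates: the black tab outside the nose at top (280,209) / scene (356,223), and the black block inside the shell at top (195,208). The outer one fits the description; I'll check it in a crop.

```bash
cat > h.py <<'E'
import numpy as np,cv2
def ray(f,uv):
    d=np.array(f["R"]).T@np.linalg.inv(f["intrinsics"])@np.array([uv[0],uv[1],1.]); c=-np.array(f["R"]).T@f["t"]; return c,d
def onz(f,uv,z):
    c,d=ray(f,uv); return c+d*(z-c[2])/d[2]
def tri(f,a,g,b):
    A=[];B=[]
    for c,d in(ray(f,a),ray(g,b)):
        d=d/np.linalg.norm(d);P=np.eye(3)-np.outer(d,d);A.append(P);B.append(P@c)
    return np.linalg.lstsq(np.vstack(A),np.hstack(B),rcond=None)[0]
E
python3 - <<'E'
from h import *
T=np.load("pics/top0.npz");S=np.load("pics/scene0.npz")
a=cv2.resize(T["image"][140:240,110:300],None,fx=4,fy=4,interpolation=cv2.INTER_CUBIC)
b=cv2.resize(S["image"][200:300,340:440],None,fx=4,fy=4,interpolation=cv2.INTER_CUBIC)
cv2.imwrite("pics/crop_top.png",a)
cv2.imwrite("pics/crop_sc.png",b)
hsv=cv2.cvtColor(T["image"],cv2.COLOR_BGR2HSV)
m=cv2.inRange(hsv,(4,150,90),(16,255,255)); m[:, :100]=0
n,l,s,c=cv2.connectedComponentsWithStats(m);print([x.tolist() for x in s[1:] if x[4]>200])
print(cv2.minAreaRect(cv2.findNonZero(m)))
for n,f,z,uv in(("bluefar",T,.0,(405,203)),("bluenear",T,0,(297,265)),("tab",T,.082,(280,209)),("base?",T,0,(230,390))): print(n,onz(f,uv,z).round(3))
E
```

```text
[[118, 154, 19, 61, 371], [217, 158, 36, 35, 295], [134, 163, 41, 43, 313], [143, 165, 113, 64, 2177]]
((187.79278564453125, 190.08340454101562), (139.0672607421875, 68.73748016357422), 3.094058036804199)
bluefar [ 0.558 -0.495  0.   ]
bluenear [ 0.383 -0.186  0.   ]
tab [ 0.527 -0.143  0.082]
base? [ 0.059 -0.012  0.   ]
```

View pics/crop_top.png

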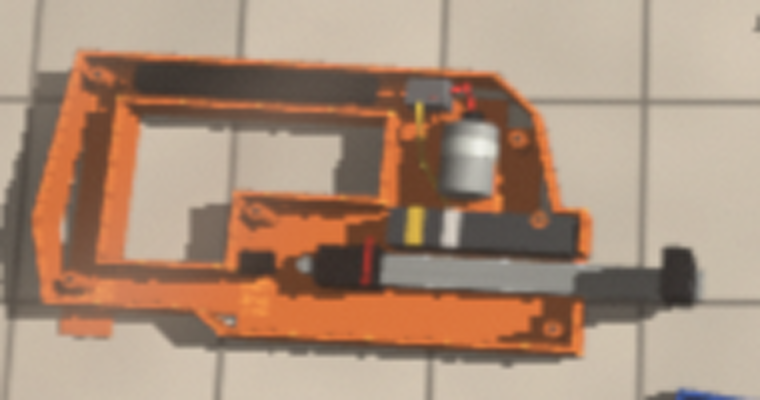

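View pics/crop_sc.png

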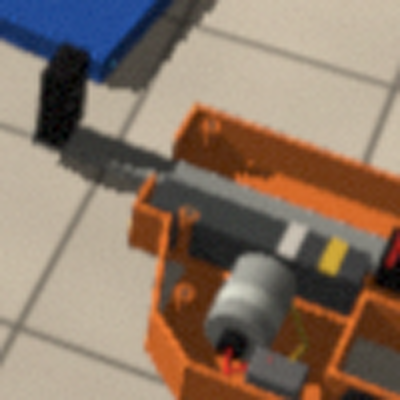

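Crops: the tab is the black block at top px (279.5,208) / scene px (356,223), at the end of the bar. The pointer is at top px (202,205.5), yellow mark (213.5,196.5), white mark (222.7,196.7), and their spacing fits 25 mm. Next I'll hover and measure with the wrist camera.

```bash
python3 - <<'E'
from h import *
from rig import manip
T=np.load("pics/top0.npz");S=np.load("pics/scene0.npz")
cp=lambda u,v:(u/4+110-.375,v/4+140-.375)
p=onz(T,cp(80,52),.036);q=onz(T,cp(500,75),.036);d=q-p;yaw=np.arctan2(d[1],d[0]);print("yaw top wall",np.degrees(yaw))
P,Y,W=[onz(T,cp(*x),.037) for x in((368,262),(414,226),(451,227))]
ex=np.array([np.cos(yaw),np.sin(yaw),0]);ey=np.array([-ex[1],ex[0],0])
for n,x in(("Y",Y),("W",W)):print(n,(x-P)@ex,(x-P)@ey)
tab=onz(T,cp(677,272),.082);print("tab",tab,"tab-P",(tab-P)@ex,(tab-P)@ey)
# triangulate tab top: scene crop top center
print(tri(T,cp(677,272),S,(340+68/4-.375,200+50/4-.375)))
psi=yaw+np.pi/2
quat=[np.cos(psi/2),np.sin(psi/2),0,0]
pos=tab.copy();pos[2]=.2;manip.movep(pos,quat)
o=manip.observe();f=manip.grab_frame("wrist");cv2.imwrite("pics/w1.png",f["image"])
np.savez("pics/w1.npz",pos=o["tool_pos"],rot=o["tool_rot"],**f);print(o["t"],o["tool_pos"],o["tool_rot"],f["mount"])
E
```

```text
yaw top wall -93.06643664540249
Y 0.028904786152296684 0.02673553795336784
W 0.05429338425962306 0.027421273047974478
tab [ 0.53097614 -0.13960578  0.082     ] tab-P 0.21549526482470854 -0.0024472024490554403
[ 0.52925679 -0.13836782  0.089063  ]
2.05 [ 0.5308332  -0.140766    0.20007006] [ 9.99623342e-01 -2.74427689e-02  2.65526563e-05  2.60564257e-04] [[-6.50802266e-06 -9.45980111e-01 -3.24224659e-01  8.45755951e-02]
 [ 9.99999820e-01  1.88296253e-04 -5.69458636e-04 -6.84642837e-04]
 [ 5.99746833e-04 -3.24224604e-01  9.45979940e-01 -1.24317572e-01]
 [ 0.00000000e+00  0.00000000e+00  0.00000000e+00  1.00000000e+00]]
```

View pics/w1.png

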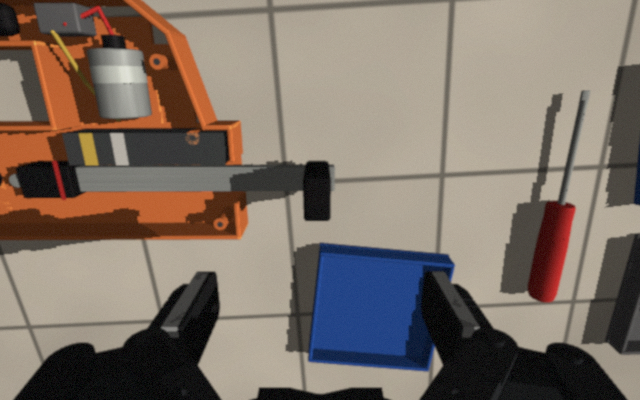

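The wrist view shows the tab at cols 304–331, rows 160–220, with its top face in the lower part. The jaws are clear of it, and the pointer (60,180) and marks (89,150), (120,150) are visible.

```bash
cat >> h.py <<'E'
from scipy.spatial.transform import Rotation as Ro
def wcam(f,pos,rot):
    Rt=Ro.from_quat(rot).as_matrix();M=np.array(f["mount"]);R=Rt@M[:3,:3];c=Rt@M[:3,3]+pos
    return dict(image=f["image"],intrinsics=f["intrinsics"],R=R.T,t=-R.T@c)
E
python3 - <<'E'
from h import *
w=np.load("pics/w1.npz");f=wcam(w,w["pos"],w["rot"])
g=cv2.cvtColor(f["image"],cv2.COLOR_BGR2GRAY)
for r in range(158,226,6): print(r,g[r,298:338:2].tolist())
print(g[155:226:2,312].tolist())
yaw=np.radians(-93.07);ex=np.array([np.cos(yaw),np.sin(yaw),0]);ey=np.array([-ex[1],ex[0],0])
ref=onz(f,(317,200),.082);print(ref)
for uv in((304,178),(331,178),(330,220),(304,220),(304,162),(331,162)):
    x=onz(f,uv,.082)-ref;print(uv,(x@ex).round(4),(x@ey).round(4))
P,Y,W=[onz(f,x,.037) for x in((60,180),(89,150),(120,150))]
print((Y-P)@ex,(W-P)@ex,(ref-P)@ex,(ref-P)@ey)
# shell yaw from bar edges (z .024)
a=onz(f,(80,167),.036);
E
python3 -c "
import cv2;i=cv2.imread('pics/w1.png')[145:235,280:350];cv2.imwrite('pics/w1c.png',cv2.resize(i,None,fx=6,fy=6,interpolation=2))
"
```

```text
158 [170, 170, 169, 172, 170, 168, 165, 166, 167, 167, 166, 167, 169, 168, 167, 165, 168, 170, 167, 167]
164 [108, 80, 100, 112, 52, 8, 0, 4, 0, 9, 16, 11, 14, 8, 4, 69, 118, 123, 153, 169]
170 [50, 56, 54, 31, 19, 15, 6, 9, 7, 12, 4, 9, 10, 10, 18, 34, 102, 124, 144, 167]
176 [49, 51, 48, 13, 10, 5, 8, 14, 3, 9, 19, 17, 2, 19, 10, 10, 88, 124, 141, 163]
182 [50, 54, 47, 5, 9, 12, 23, 15, 15, 22, 21, 20, 25, 24, 19, 21, 64, 118, 123, 116]
188 [54, 53, 42, 18, 11, 24, 13, 13, 17, 19, 17, 22, 16, 18, 14, 28, 67, 120, 142, 162]
194 [165, 167, 130, 33, 18, 21, 25, 21, 17, 22, 18, 19, 19, 22, 21, 23, 96, 156, 164, 162]
200 [168, 166, 143, 48, 8, 23, 23, 21, 21, 22, 15, 22, 24, 23, 21, 25, 103, 161, 161, 164]
206 [164, 168, 141, 44, 14, 16, 16, 24, 13, 19, 21, 19, 18, 12, 19, 26, 101, 160, 163, 163]
212 [168, 167, 158, 60, 10, 17, 23, 23, 15, 14, 25, 25, 13, 18, 25, 21, 104, 161, 165, 162]
218 [164, 166, 159, 82, 16, 21, 22, 20, 19, 20, 15, 14, 19, 19, 20, 31, 121, 163, 164, 164]
224 [167, 166, 164, 165, 165, 162, 166, 163, 164, 164, 165, 164, 164, 164, 161, 163, 165, 163, 163, 165]
[168, 168, 160, 70, 11, 11, 6, 6, 10, 18, 8, 10, 22, 16, 22, 22, 15, 24, 20, 7, 16, 18, 24, 17, 21, 17, 21, 18, 13, 16, 24, 20, 25, 134, 163, 162]
[ 0.53310124 -0.1379829   0.082     ]
(304, 178) -0.0091 0.0163
(331, 178) 0.0099 0.0163
(330, 220) 0.0094 -0.0155
(304, 220) -0.0096 -0.0154
(304, 162) -0.0089 0.0278
(331, 162) 0.0098 0.0278
0.02951294909281148 0.05466211318011958 0.21472052079112158 -0.002590629260215766
```

View pics/w1c.png

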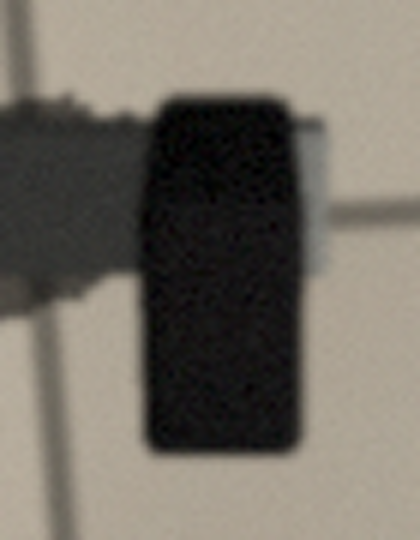

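The tab's top face measures 19 × 32–34 mm as it should, centred at (0.533,-0.138). From the pointer, the yellow and white marks are 29.5 and 54.7 mm, which also fits. I'll grasp and pull most of the way.

```bash
python3 - <<'E'
from h import *
from rig import manip
yaw=np.radians(-93.07);ex=np.array([np.cos(yaw),np.sin(yaw),0])
psi=yaw+np.pi/2;quat=[np.cos(psi/2),np.sin(psi/2),0,0]
def st(l):
    o=manip.observe();print(l,o["t"],o["tool_pos"].round(4) if hasattr(o["tool_pos"],"round") else o["tool_pos"],np.round(o["contact_force"],1),o["gripper_width"],o["grasp_force"]);return o
p=np.array([.5332,-.1380,.13])
manip.command_gripper(.06,60)
manip.servo_line(p,quat)
p[2]=.062
if manip.servo_line(p,feed=.08,force_limit=10): st("HIT");raise SystemExit
st("down")
manip.command_gripper(.0,60);o=st("grip")
np.save("pics/p0.npy",o["tool_pos"])
r=manip.servo_line(np.array(o["tool_pos"])+.045*ex,feed=.04,force_limit=35);print(r);st("pulled")
f=manip.grab_frame("top");g=manip.grab_frame("scene");o=manip.observe();w=manip.grab_frame("wrist")
np.savez("pics/w2.npz",pos=o["tool_pos"],rot=o["tool_rot"],**w)
im=lambda a:cv2.resize(a,(400,300),interpolation=cv2.INTER_CUBIC)
a=f["image"][160:240,160:267];b=g["image"][220:295,370:470]
cv2.imwrite("pics/c2.png",np.vstack([np.hstack([im(a),im(b)]),cv2.resize(w["image"],(800,500))[:300]]))
cv2.imwrite("pics/top2.png",f["image"]);cv2.imwrite("pics/scene2.png",g["image"])
E
```

```text
down 4.0917 [ 0.5335 -0.138   0.0624] [ 0.5 -0.3 -0.2] 0.05996458683778495 0.0
grip 4.5333 [ 0.5334 -0.1384  0.0625] [-1.6 -0.6  5.2] 0.01900877170404902 59.11567568778992
False
pulled 5.8167 [ 0.5313 -0.1796  0.0624] [-0.3 10.4  4.5] 0.01916787480729602 59.07326102256775
```

View pics/c2.png

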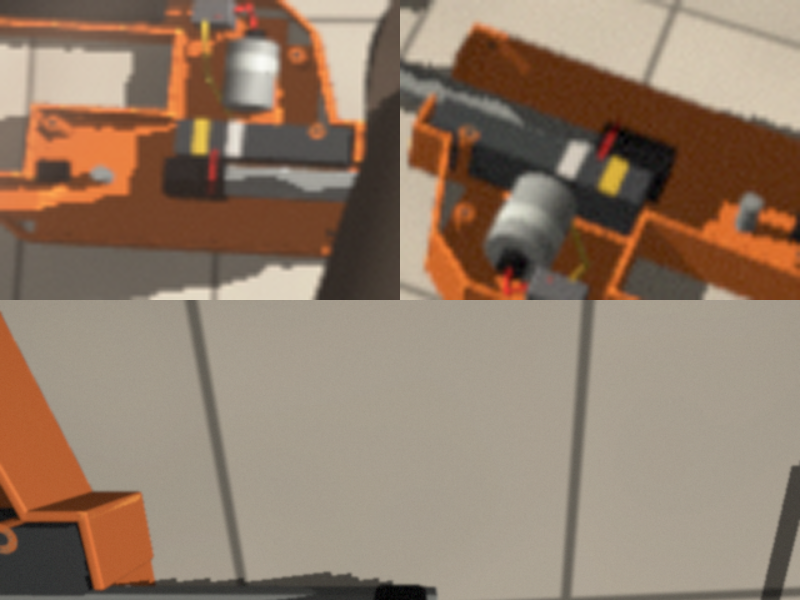

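The pointer now stands between the yellow and white marks, at crop px (213,170) with white at (235,140). I'll measure the remaining travel from both views.

```bash
cat >> h.py <<'E'
EX=np.array([np.cos(np.radians(-93.07)),np.sin(np.radians(-93.07)),0]);EY=np.array([-EX[1],EX[0],0])
W0=None
def remain(img,cal):
    """white mark centre minus pointer along EX, subpixel from colour weights, in a rectified patch at z=37 mm (px 0.25 mm)"""
    T=np.load("pics/top0.npz"); P0=onz(T,(368/4+109.625,262/4+139.625),.037)
    s=.00025; pts=[P0+EX*a+EY*b for a,b in((-.02,.05),(.10,.05),(.10,-.03),(-.02,-.03))]
    uv=[]
    for X in pts:
        c=cal["R"]@X+cal["t"];k=cal["intrinsics"]@c;uv.append(k[:2]/k[2])
    H=cv2.getPerspectiveTransform(np.float32(uv),np.float32([(0,0),(480,0),(480,320),(0,320)]))
    r=cv2.warpPerspective(img,H,(480,320),flags=cv2.INTER_CUBIC)
    h=cv2.cvtColor(r,cv2.COLOR_BGR2HSV);b,g,rr=[r[...,i].astype(float) for i in range(3)]
    red=(rr>90)&(g<.42*rr)&(np.abs(g-b)<.12*rr)
    red[:100]=0; red[240:]=0
    yel=cv2.inRange(h,(18,110,110),(34,255,255))>0; whi=(h[...,1]<60)&(h[...,2]>140)
    out={}
    for n,m in(("red",red),("yel",yel),("whi",whi)):
        m=cv2.morphologyEx(m.astype(np.uint8),cv2.MORPH_OPEN,np.ones((3,3)))
        k,l,S,C=cv2.connectedComponentsWithStats(m)
        out[n]=[(round(C[i][0]*.25-20,1),round(50-C[i][1]*.25,1),int(S[i][2]),int(S[i][3])) for i in range(1,k) if S[i][4]>120 and S[i][2]<90]
    return r,out
E
python3 - <<'E'
from h import *
for n in("top","scene"):
    c=np.load(f"pics/{n}0.npz")
    for k in("0","2"):
        r,o=remain(cv2.imread(f"pics/{n}{k}.png"),c);print(n,k,o);cv2.imwrite(f"pics/r_{n}{k}.png",r)
E
```

```text
top 0 {'red': [(np.float64(-1.0), np.float64(3.4), 20, 109)], 'yel': [(np.float64(29.2), np.float64(27.3), 53, 112)], 'whi': [(np.float64(54.1), np.float64(26.8), 49, 103)]}
top 2 {'red': [(np.float64(40.0), np.float64(4.2), 24, 85)], 'yel': [(np.float64(29.2), np.float64(27.1), 53, 113)], 'whi': [(np.float64(54.1), np.float64(26.6), 53, 104)]}
scene 0 {'red': [(np.float64(-2.5), np.float64(3.6), 21, 113)], 'yel': [(np.float64(27.6), np.float64(26.9), 50, 114)], 'whi': [(np.float64(63.9), np.float64(49.4), 36, 8), (np.float64(52.5), np.float64(24.2), 44, 121), (np.float64(28.8), np.float64(10.3), 37, 12)]}
scene 2 {'red': [(np.float64(38.7), np.float64(5.4), 21, 92)], 'yel': [(np.float64(27.6), np.float64(26.4), 51, 119)], 'whi': [(np.float64(63.2), np.float64(49.1), 51, 11), (np.float64(52.4), np.float64(25.4), 43, 117)]}
```

Both views agree: about 13.9 mm remaining (55 mm at the start). I'll close that in steps.

```bash
python3 - <<'E'
from h import *
from rig import manip
p0=np.load("pics/p0.npy")
def look(l):
    o=manip.observe();d=np.array(o["tool_pos"])-p0
    s=[]
    for n in("top","scene"):
        c=np.load(f"pics/{n}0.npz");im=manip.grab_frame(n)["image"];r,q=remain(im,c)
        W=[x for x in q["whi"] if 20<x[1]<32]
        s.append([(float(W[0][0]-x[0])) for x in q["red"]] if W else q)
    print(l,round(o["t"],2),"tcp",(d@EX*1e3).round(2),(d@EY*1e3).round(2),"rem",s,np.round(o["contact_force"],1),o["grasp_force"]);return d@EX
look("start")
cmd=.045
x=look("s")
for tgt in(.050,.0545):
    cmd=cmd+(tgt-x)
    manip.servo_line(p0+EX*cmd,feed=.03);manip.sleep(.5);x=look((tgt,cmd))
E
```

```text
start 5.97 tcp 41.18 0.11 rem [[14.100000000000001], [13.599999999999994]] [-1.   9.4  4.1] 59.07061994075775
s 6.07 tcp 41.2 0.11 rem [[14.100000000000001], [13.699999999999996]] [-0.4 10.7  3.6] 59.070172905921936
(0.05, np.float64(0.05380075460619901)) 7.11 tcp 49.61 0.13 rem [[6.0], [5.800000000000004]] [-1.1 10.4  4. ] 59.16095316410065
(0.0545, np.float64(0.058694327303275985)) 8.03 tcp 54.25 0.18 rem [[0.9000000000000057], [0.3999999999999986]] [-1.  11.2  4.5] 59.19985234737396
```

```bash
python3 - <<'E'
from h import *
from rig import manip
manip.sleep(1)
o=manip.observe();print(o["t"],(np.array(o["tool_pos"])-np.load("pics/p0.npy"))@EX,np.abs(o["qvel"]).max())
a=manip.grab_frame("top")["image"][160:240,160:267];b=manip.grab_frame("scene")["image"][220:295,370:470]
im=lambda a:cv2.resize(a,(400,300),interpolation=cv2.INTER_CUBIC)
cv2.imwrite("pics/c3.png",np.hstack([im(a),im(b)]))
E
```

```text
9.125 0.05423607364739103 0.0014303715811697002
```

View pics/c3.png

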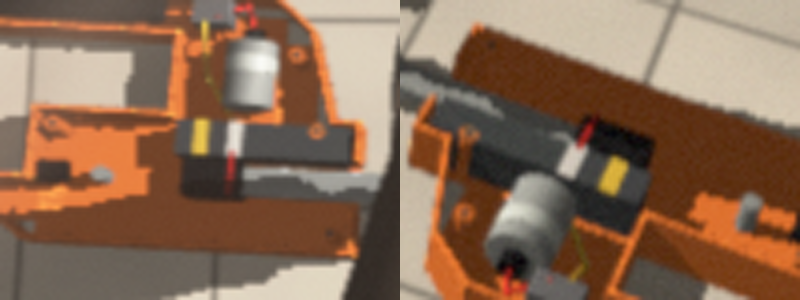

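In both views the red pointer lines up with the white mark, at crop px (232,170) against white (235,138), and it is steady. Handing in.

```bash
python3 -c "
from rig import manip
print(manip.sign_off())"
```

```text
the job is handed in; nothing more can be done
None
```

The job is handed in: the far blue tray holds the big steel gear, so I pulled the carrier out about 54 mm, and the pointer stands steady within 1 mm of the white mark's centre with the gripper still holding the tab.

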